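# Drive the seized fulcrum pin out of a clay press lever

### The arm

A 6-joint arm with a two-finger parallel gripper is mounted at the origin on the work surface. World frame = base frame: x ahead of the robot, y to its left, z up, the work surface at z = 0. Lengths are in m, angles in rad, forces in N, time in s.
With the tool pointing down it reaches from about 0.25 to 0.725 m from the base axis. Payload 4 kg.
Tool frame: the origin (TCP) lies at the centre of the arm's flange, where the gripper is bolted on; the fingertips stand 173 mm ahead of it and the grasp point (between the pads) lies 155 mm ahead of it; z points along the fingers, y is the line along which they close (so a half turn about z gives the same grasp; the last joint's range is limited). The gripper opens to 85 mm and grips with 20 to 120 N. Pads are 22 mm wide; open, the fingers measure 114 mm over their backs; the gripper's body (76 mm by 85 mm) begins 54 mm behind the grasp point. The pads swing forward as they close: fully open they stand 13 mm farther back than shut.
Start: joints at [-1.332, 0.241, 0.005, 1.335, 0, 1.571], TCP at [0.118, -0.486, 0.405] pointing down, gripper open.
Joint ranges: [-2.72, 2.72], [-1.05, 1.87], [-1.09, 1.28], [-1.99, 2.15], [-1.42, 1.44], [-3.14, 3.14]. Speed limits (rad/s): [2.79, 2.79, 3.14, 3.14, 3.14, 3.14].

### API

Orientations are given as a unit quaternion [w, x, y, z].
In Python, from workcell import ctrl, cams, sign_off gives the robot as it stands.
- The arm moves only by the shell command python3 -m pendant 'ROWS' [FORCE]. ROWS is JSON, a list of rows, each an object with "jaw": the opening, from 0 (shut) to 1 (fully open); "dp": the shift along the tool's x, y, z in mm, a list of three; "delta_rot": the turn, a rotation vector about the tool's x, y, z in degrees, a list of three. A call has 1 to 10 rows; each row shifts and turns the commanded pose from where the row before left it, along the tool's axes as they then stand; what a row does not reach is not made up. A row lasts 1/8 s, in which the tool goes at most 62.5 mm and 10.7 degrees, less where a joint would pass 70% of its speed; a pose out of reach is approached as far as the arm can. A call is refused whole if a number of a shift passes 62.5 or a number of a turn 10.7, either way. A call with a gripper value outside its range is refused whole. The fingers move at their own pace and stop on an object; FORCE is the grip in N (left out, the last holds). Time passes only in rows, so rows that do not move let the fingers close. It gives the time, the measured TCP pose, the force, the opening and the grip force at its end, in the units of the state.
- ctrl.sense(): the state, without advancing time (a new reading comes with each control period).
- cams.read_camera(name): name is "scene" or "top" or "wrist"; returns the picture (480x640x3 uint8, red, green, blue); there is no depth.
- cams.get_calibration(name): a dict with "fx", "fy", "cx", "cy" (pixels), "distortion" ([k1, k2, p1, p2, k3] as OpenCV has them; the pictures are not rectified), "eye" and "orientation" of the camera in the world. Camera axes: x right, y up, looking along -z (the intrinsics and any distortion apply to the point x, -y, -z); pixel columns grow to the right and rows downward; lengths in m; the calibration is good to about 2 mm. A picture is of the moment at which its call begins: read the wrist's pose just before it. get_calibration takes no time and is no camera call; for the wrist camera it gives the pose at the moment of the call.
- sign_off(): hands the job in; it is judged then, once.
The state is a dict: "t": time; "joint_pos": joint angles; "dq": joint speeds; "joint_efforts": joint torques, N m; "ee_pos": TCP position; "tcp_rot": TCP orientation; "ft_force": force on the tool from outside, world axes, zero at the start; "torque": the same for the moment, N m; "width": opening from 0.0 (shut) to 1.0 (fully open); "gripper_force": force on a finger pad.
Only numpy, scipy, OpenCV 4.12 (cv2) and the standard library are available. Lean on these libraries where they do the work, as an engineer would, in place of code of your own. Each camera call takes 0.05 s, during which the arm holds its last target. There are 200 camera calls.

### The job

The fulcrum pin of the little lever clay press is stuck. Take the drift punch from its wooden rest, put its thin shank into the bore from the far side (opposite the pin's head) and push the pin out towards its head, with a steady push of no more than 25 N and no ramming, until the punch's shoulder sits firmly against the cheek for a moment. Then draw the punch out and lay it back in its rest; touch the press and its pin only with the punch, and leave the other things alone.

Things in the scene. Friction and masses are not known exactly. Their poses are not given: they have to be found in the camera images.
- cheek: Far cheek of the press's yoke: upright grey plate 12 mm thick, 50 mm wide, 10 to 100 mm above the table. Origin: centre of the bore's mouth in its outer face, 75 mm above the table. x points out of the bore, away from the robot (drive towards -x), z up, y along the lever. The bore is 12 mm in diameter with a 1.5 mm chamfer, level, 54 mm through both cheeks (30 mm apart, lever's eye between).
- press: Grey lever clay press, fixed to the bench; origin under the yoke's middle, 27 mm behind the bore's mouth; axes as the cheek's. Base plate 110 mm (x) by 270 mm (y -50 to +220), 10 mm thick. The lever runs level from the yoke to y = +310 mm, 91 mm high at most, over a barrel 68 mm across at y = +115 mm. The pin's head, 20 mm across, is on the robot's side.
- pin (a joint): Travel of the stuck steel pin towards its head (cheek's -x), m, range 0 to 0.046, starting at 0 to 0.006. Its flat tail, 11.6 mm across, lies in the bore at a depth of 5 mm plus this value. It slides only under a steady push of 12 N (plus 25 N per m/s) and does not spring back. With the punch's shoulder against the cheek it reads about 0.041 and the lever's eye is clear.
- punch_mid (a point): Centre of the loose steel drift punch's square handle, 18 x 18 x 90 mm, at first lying level in the rest, 42 mm above the table; about 0.22 kg. The handle runs along the punch's x; the shank points to -x. At x = -45 to -51 mm is the shoulder, a disc 29 mm across; then a round shank 9 mm in diameter, 46.5 mm long. Grip the handle here, firmly, across its y, between the rest's blocks.
- punch_tip (a point): Centre of the flat end of the punch's shank, 97.5 mm along the punch's -x from punch_mid.
- rest: Wooden tool rest, fixed: base 100 x 75 x 8 mm, origin under its centre; two notched blocks 10 mm thick, 50 mm wide, at x = -32 and +32 mm. Notch floors 33 mm above the table and 20 mm wide, flaring to about 35 mm at their tops, 52 mm up. The punch lies in both notches along the rest's x, shank to -x, centred over the origin to within 3 mm.
- bowl: Bystander: loose glazed bowl, 100 mm across and 50 mm high, origin under its centre.
- glaze_jar: Bystander: loose jar, 60 mm across and 75 mm high, origin under its centre.
- rib: Bystander: loose flat wooden potter's rib, 100 x 55 x 12 mm, origin under its centre.
There are look-alikes about, which are no part of the job. What is shaped like the rest but red is not meant.

How it is judged:
On the way, in this order (a step that is already met when the one before it is completed fails the run):
1. the punch's tip is in the bore, at least 3 mm deep (x of punch_tip in the frame of cheek between -0.05 and -0.003 m and y of punch_tip in the frame of cheek between -0.004 and 0.004 m and z of punch_tip in the frame of cheek between -0.004 and 0.004 m), for 0.1 s.
2. the pin is driven out to 40 mm or more and the punch, still in the bore, is pressed against the cheek with 3 N or more (value of joint pin above 0.04 m and x of punch_tip in the frame of cheek below -0.0455 m and contact force between punch and cheek above 3 N), for 0.2 s.
At the end, for the whole second after the job is handed in: The pin's travel reads more than 40 mm; the punch lies at rest in both notches of its rest, its centre within 15 mm along and 6 mm across of the rest's centre, no more than 46 mm up, parallel to the rest within 0.12 rad (value of joint pin above 0.04 m and x of punch_mid in the frame of rest between -0.015 and 0.015 m and y of punch_mid in the frame of rest between -0.006 and 0.006 m and z of punch_mid in the frame of rest below 0.046 m and angle between the x axis of punch_mid and the x axis of rest, either way round below 0.12 rad and linear speed of punch below 0.02 m/s); the robot touches nothing.
It fails at once if the punch is rammed: more than 27 N between the punch and the press with its cheek and pin (contact force between punch and press above 27 N).
It fails at once if the robot itself touches the press or its pin (contact force between any of the fingers, the arm and press above 1 N).
It fails at once if a bystander is moved more than 20 mm (distance of any of bowl, glaze_jar, rib from where it was at the start of the episode above 0.02 m).
It also fails if it takes over 64 s, if anything falls off the work surface, if the arm or the gripper's body presses on something with over 40 N, if the wrist force passes 120 N, or if a joint passes its speed limit or range.

## Working session

There is one attempt and no reset: what is moved stays moved. The work goes in short steps, Python scripts to look and compute and a shell command to move; the robot and the scene stay as the last step left them, time stands still between calls to the robot, and variables do not carry over. Pictures are saved under pics/ and viewed, at most 12 in all, crops included, and the job is handed in when it is done.

```bash
ls; mkdir -p pics
python3 - <<'E'
from workcell import ctrl,cams
import cv2
s=ctrl.sense();print({k:s[k] for k in('t','ee_pos','tcp_rot','width')})
for n in('scene','top'):
    print(n,cams.get_calibration(n))
    cv2.imwrite(f'pics/{n}0.png',cams.read_camera(n)[:,:,::-1])
E
```

```text
pics
{'t': 0.0, 'ee_pos': array([ 0.11820167, -0.48552882,  0.40379733]), 'tcp_rot': array([-1.06953014e-03,  9.92879295e-01,  1.19119880e-01, -1.25424186e-04]), 'width': 1.002288631913067}
scene {'fx': 452.47247600534905, 'fy': 452.47247600534905, 'cx': 326.82876597738397, 'cy': 231.57887456361578, 'distortion': array([-0.00062617,  0.        ,  0.        ,  0.        ,  0.        ]), 'eye': array([ 1.15271799, -0.68496599,  0.9324217 ]), 'orientation': array([0.85429049, 0.35222704, 0.14761814, 0.35260851])}
top {'fx': 591.439496022677, 'fy': 591.439496022677, 'cx': 317.5159601077149, 'cy': 231.86419833557883, 'distortion': array([-0.1003149,  0.       ,  0.       ,  0.       ,  0.       ]), 'eye': array([ 0.43288979, -0.0615715 ,  1.45149056]), 'orientation': array([-0.6987586 , -0.01988281,  0.0364169 ,  0.71415327])}
```

View pics/top0.png

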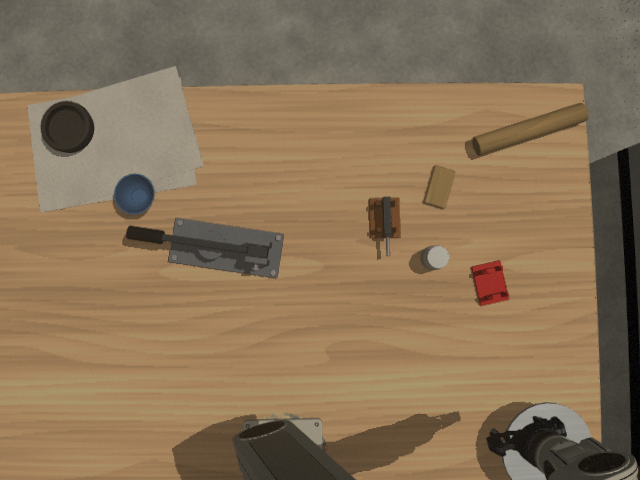

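View pics/scene0.png

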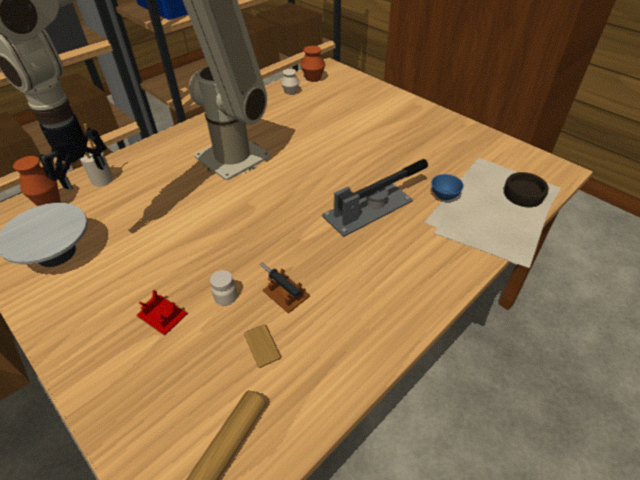

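The top view shows the brown rest with the punch at about (385,218), shank pointing down at (388,250), and the press yoke at about (258,256). The red look-alike is at (490,283), the jar at (435,257), the rib at (439,187) and the bowl at (134,195). In the scene view the rest is at (285,285) and the yoke at (345,207).

```bash
cat > h.py <<'E'
import numpy as np, cv2
from scipy.spatial.transform import Rotation as R
from workcell import ctrl,cams
def rot(q): return R.from_quat(np.roll(q,-1))
def ray(c,px):
    K=np.array([[c['fx'],0,c['cx']],[0,c['fy'],c['cy']],[0,0,1]])
    u=cv2.undistortPoints(np.float64(px).reshape(-1,1,2),K,c['distortion']).reshape(-1,2)
    return rot(c['orientation']).apply(np.c_[u[:,0],-u[:,1],-np.ones(len(u))])
def plane(c,px,z):
    d=ray(c,px); return c['eye']+d*((z-c['eye'][2])/d[:,2])[:,None]
def proj(c,P):
    p=rot(c['orientation']).inv().apply(np.atleast_2d(P)-c['eye'])*[1,-1,-1]
    K=np.array([[c['fx'],0,c['cx']],[0,c['fy'],c['cy']],[0,0,1]])
    return cv2.projectPoints(p,np.zeros(3),np.zeros(3),K,c['distortion'])[0].reshape(-1,2)
def rect(m,c,z):
    """largest blob of a mask -> world min-area rectangle at height z"""
    n,l,s,_=cv2.connectedComponentsWithStats(m.astype(np.uint8)); i=1+s[1:,4].argmax()
    k=max(cv2.findContours((l==i).astype(np.uint8),0,1)[0],key=cv2.contourArea)
    P=plane(c,k.reshape(-1,2),z)[:,:2]; return cv2.minAreaRect(np.float32(P*1000))
E
python3 - <<'E'
from h import *
im=cv2.imread('pics/top0.png'); c=cams.get_calibration('top')
hsv=cv2.cvtColor(im,cv2.COLOR_BGR2HSV); H,S,V=cv2.split(hsv)
def box(m,x0,y0,x1,y1): z=np.zeros_like(m); z[y0:y1,x0:x1]=m[y0:y1,x0:x1]; return z
print('press base 270x110',rect(box(S<70,160,210,295,285),c,.01))
print('rest base ~100x75',rect(box((H<14)&(S>110)&(V<150)|(V<70),360,190,405,242),c,.02))
print('handle',rect(box((S<90)&(V<75),375,190,400,240),c,.05))
print('px',plane(c,[[388,252],[387,198],[383,238]],.042))
print('wrist',cams.get_calibration('wrist'), plane(c,[[258,256],[255,270]],.09))
w=cams.read_camera('wrist')
crop=cv2.resize(im[180:300,140:420],None,fx=2.8,fy=2.8,interpolation=cv2.INTER_CUBIC)
cv2.imwrite('pics/crop1.png',crop)
E
```

```text
press base 270x110 ((516.6853637695312, 142.219970703125), (297.65350341796875, 109.25392150878906), 80.25540161132812)
rest base ~100x75 ((579.9755859375, -259.7106018066406), (73.77814483642578, 98.29132843017578), 88.7806167602539)
handle ((576.7227783203125, -263.866943359375), (23.919654846191406, 96.48084259033203), 86.65702819824219)
px [[ 0.4931432  -0.26355642  0.042     ]
 [ 0.62348899 -0.26536929  0.042     ]
 [ 0.52699674 -0.25256428  0.042     ]]
wrist {'fx': 348.305067924947, 'fy': 348.305067924947, 'cx': 323.2129360863487, 'cy': 244.5827867172432, 'distortion': array([0.0181335, 0.       , 0.       , 0.       , 0.       ]), 'eye': array([ 0.19830343, -0.46622363,  0.37392682]), 'orientation': array([ 0.776023  , -0.12588349,  0.100095  , -0.60985461])} [[0.48840373 0.04347974 0.09      ]
 [0.45639365 0.05087312 0.09      ]]
```

View pics/crop1.png

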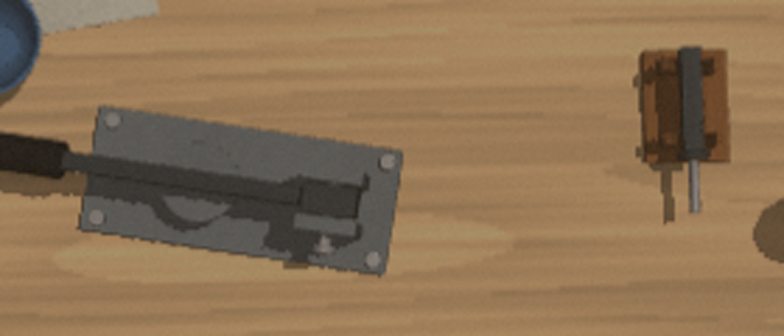

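The crop shows the press base corners at crop pixels (100,108), (400,152), (384,274) and (80,228). The handle runs (690,48)-(692,155) and the shank ends at (695,212). Those put the rest near (0.58,-0.26), a little left of the punch because of height. I'll move over it for a close look.

```bash
python3 -m pendant '[{"jaw":1,"dp":[0,0,0],"delta_rot":[0,0,8.5]},{"jaw":1,"dp":[0,0,0],"delta_rot":[0,0,8.5]},{"jaw":1,"dp":[44,-31,13],"delta_rot":[0,0,0]},{"jaw":1,"dp":[44,-31,13],"delta_rot":[0,0,0]},{"jaw":1,"dp":[44,-31,13],"delta_rot":[0,0,0]},{"jaw":1,"dp":[44,-31,13],"delta_rot":[0,0,0]},{"jaw":1,"dp":[44,-31,13],"delta_rot":[0,0,0]},{"jaw":1,"dp":[44,-31,13],"delta_rot":[0,0,0]},{"jaw":1,"dp":[44,-31,13],"delta_rot":[0,0,0]},{"jaw":1,"dp":[44,-31,13],"delta_rot":[0,0,0]}]'
python3 -m pendant '[{"jaw":1,"dp":[0,0,0],"delta_rot":[0,0,0]},{"jaw":1,"dp":[0,0,0],"delta_rot":[0,0,0]}]'
python3 - <<'E'
from h import *
print(cams.get_calibration('wrist'));cv2.imwrite('pics/w1.png',cams.read_camera('wrist')[:,:,::-1])
E
```

```text
t: 1.4
ee_pos: [0.4853, -0.2574, 0.3]
tcp_rot: [0.0, 1.0, -0.029, -0.0]
ft_force: [-0.1, -0.6, 1.1]
width: 0.995
gripper_force: 0.0
t: 1.65
ee_pos: [0.4838, -0.2584, 0.3002]
tcp_rot: [-0.0, 1.0, -0.029, -0.001]
ft_force: [0.3, -0.4, 0.3]
width: 0.997
gripper_force: 0.0
{'fx': 348.305067924947, 'fy': 348.305067924947, 'cx': 323.2129360863487, 'cy': 244.5827867172432, 'distortion': array([0.0181335, 0.       , 0.       , 0.       , 0.       ]), 'eye': array([ 0.56599052, -0.26307353,  0.27011329]), 'orientation': array([-0.67739057,  0.11089026, -0.11757285,  0.71765033])}
```

View pics/w1.png

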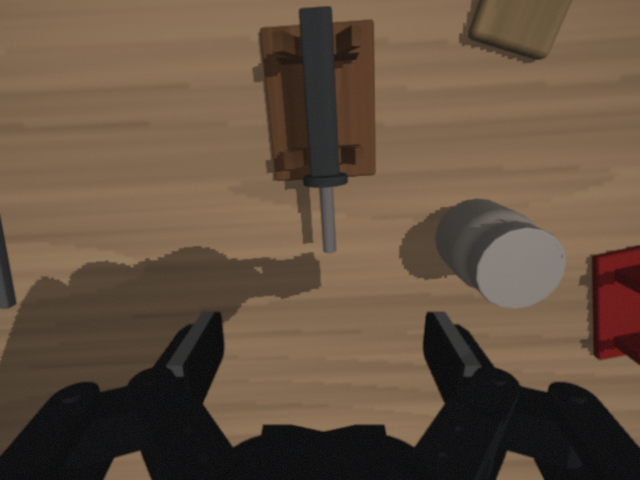

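The wrist view shows the rest corners at about (262,28), (372,20), (375,174) and (275,180). The handle runs from (316,9) to (323,176), the shoulder disc is at (325,181) and the shank tip at (330,251).

Run:
```python
from h import *
im=cv2.imread('pics/w1.png'); c=cams.get_calibration('wrist')
H,S,V=cv2.split(cv2.cvtColor(im,cv2.COLOR_BGR2HSV))
# handle: greyish dark rows 14..170 -> per-row run around x~320
L=[];Rr=[]
for r in range(15,172,3):
    xs=np.where((S[r,290:350]<100)&(V[r,290:350]<90))[0]+290
    L.append([xs.min(),r]);Rr.append([xs.max()+1,r])
pl,pr=plane(c,L,.051),plane(c,Rr,.051)
m=(pl+pr)/2; w=np.abs(pl-pr)[:,1]; print('width',np.median(w)*1e3)
k=np.polyfit(m[:,0],m[:,1],1); print('yaw deg',np.degrees(np.arctan(k[0])),'res',np.std(m[:,1]-np.polyval(k,m[:,0]))*1e3)
T=plane(c,[[330,252]],.040)[0]; E=plane(c,[[316,8.5]],.051)[0]
print('tip',T,'handle end',E,'len(142.5)',np.linalg.norm((T-E)[:2]))
u=np.array([1,k[0]])/np.hypot(1,k[0]); 
print('mid from tip',T[:2]+.0975*u,'from end',E[:2]-.045*u,'line y at .577',np.polyval(k,.577))
SH=[]
for r in range(200,246,4):
    xs=np.where((S[r,310:345]<60))[0]+310; SH.append([(xs.min()+xs.max()+1)/2,r])
q=plane(c,SH,.045); print('shank line off handle line mm',(q[:,1]-np.polyval(k,q[:,0]))*1e3)
C=plane(c,[[262,28],[372,20],[375,174],[275,180]],.008); print('rest base?',C[:,:2],C.mean(0))
s=rot(ctrl.sense()['tcp_rot']).as_matrix(); print(s)
t=cams.get_calibration('top'); cor=np.array([[100,108],[400,152],[384,274],[80,228]])/2.8+[140,180]
P=plane(t,cor,.01)[:,:2]; print('press corners',P,'sides',np.linalg.norm(P-np.roll(P,-1,0),axis=1)); 
y=(P[0]-P[1])+(P[3]-P[2]); y/=np.linalg.norm(y); x=np.array([y[1],-y[0]]);ctr=P.mean(0); o=ctr-.085*y
print('press yaw',np.degrees(np.arctan2(x[1],x[0])),'origin',o,'cheek',o+.027*x)
# handle in top/scene check
```

```text
width 18.187128680428486
yaw deg 0.2334190825285286 res 0.27655458276223444
tip [ 0.48256035 -0.26360641  0.04      ] handle end [ 0.62602243 -0.2634075   0.051     ] len(142.5) 0.14346222260021804
mid from tip [ 0.58005954 -0.2632092 ] from end [ 0.5810228  -0.26359082] line y at .577 -0.26306891868037685
shank line off handle line mm [-0.25635601 -0.42616573 -0.26801864 -0.10865525 -0.27977575 -0.1192046
 -0.29162877 -0.12983453 -0.30357918 -0.14054625  0.02376237 -0.49204026]
rest base? [[ 0.62908048 -0.22739022]
 [ 0.62934922 -0.29924048]
 [ 0.53061682 -0.3002501 ]
 [ 0.5305985  -0.22554378]] [ 0.57991126 -0.26310614  0.008     ]
[[ 9.98285601e-01 -5.85230366e-02 -9.55066721e-04]
 [-5.85229706e-02 -9.98286057e-01  9.69225527e-05]
 [-9.59101993e-04 -4.08630472e-05 -9.99999539e-01]]
press corners [[ 0.58752518  0.25024634]
 [ 0.54342001 -0.01182485]
 [ 0.43756745  0.00401358]
 [ 0.48286925  0.26822388]] sides [0.26575661 0.10703094 0.26806592 0.10618877]
press yaw -9.641603458878395 origin [0.49860928 0.04386539] cheek [0.52522789 0.0393433 ]
```

The punch centre measures (0.580,-0.263) at yaw 0 and agrees with the rest; lengths and widths match the given sizes. Before grasping I'll take a close look at the bore from the wrist, with empty jaws.

```bash
python3 -m pendant '[{"jaw":1,"dp":[0,0,0],"delta_rot":[0,0,6.3]},{"jaw":1,"dp":[8.5,-50,3.3],"delta_rot":[0,0,0]},{"jaw":1,"dp":[8.5,-50,3.3],"delta_rot":[0,0,0]},{"jaw":1,"dp":[8.5,-50,3.3],"delta_rot":[0,0,0]},{"jaw":1,"dp":[8.5,-50,3.3],"delta_rot":[0,0,0]},{"jaw":1,"dp":[8.5,-50,3.3],"delta_rot":[0,0,0]},{"jaw":1,"dp":[8.5,-50,3.3],"delta_rot":[0,0,0]},{"jaw":1,"dp":[0,0,0],"delta_rot":[0,0,0]},{"jaw":1,"dp":[0,0,0],"delta_rot":[0,0,0]}]'
python3 - <<'E'
from h import *
import pickle
c=cams.get_calibration('wrist');im=cams.read_camera('wrist')[:,:,::-1]
cv2.imwrite('pics/w2.png',im);pickle.dump(c,open('w2.pkl','wb'));print(c['eye'])
E
```

```text
t: 2.82
ee_pos: [0.574, -0.0375, 0.2826]
tcp_rot: [-0.023, 0.999, -0.037, 0.0]
ft_force: [0.4, -0.5, 0.2]
width: 1.0
gripper_force: 0.0
[ 0.6562066  -0.04214229  0.25251928]
```

View pics/w2.png

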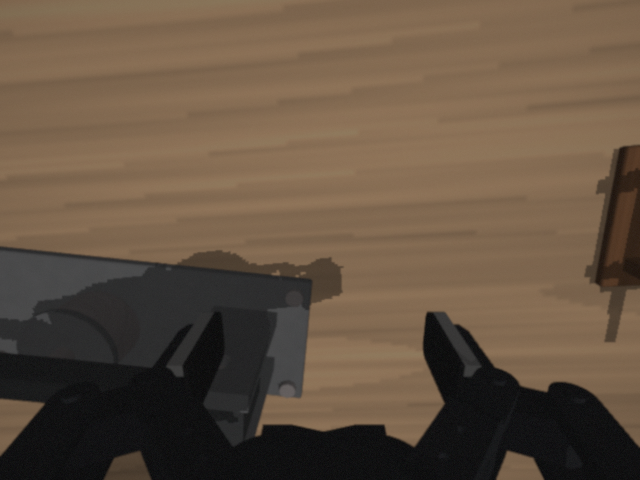

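The move fell short through row clipping, and picked up a small tilt. The view shows the press base corner at (310,281) and the yoke at about (245,370), partly behind a finger. I'll add a helper that gives the remaining tool-frame shift and turn, and use smaller steps.

```bash
cat > go.py <<'E'
import sys
from h import *
# usage: go.py x y z yaw(deg of tool x) -> turn (deg) and then shift (mm, in the turned tool frame)
x,y,z,a=map(float,sys.argv[1:]); s=ctrl.sense()
Rt=R.from_euler('z',a,degrees=True)*R.from_euler('x',180,degrees=True)
Rc=rot(s['tcp_rot'])
print('turn',np.round((Rc.inv()*Rt).as_rotvec(degrees=True),2),'shift',np.round(Rt.inv().apply(np.array([x,y,z])-s['ee_pos'])*1e3,1),'t',s['t'],'F',np.round(s['ft_force'],1))
E
python3 go.py 0.589 0.029 0.28 -9.6
```

```text
turn [-2.69  0.2   5.29] shift [  3.8 -68.2   2.6] t 2.875 F [-1.1 -0.  -0. ]
```

```bash
python3 -m pendant '[{"jaw":1,"dp":[0,0,0],"delta_rot":[-2.7,0.2,5.3]},{"jaw":1,"dp":[1,-17,0.6],"delta_rot":[0,0,0]},{"jaw":1,"dp":[1,-17,0.6],"delta_rot":[0,0,0]},{"jaw":1,"dp":[1,-17,0.6],"delta_rot":[0,0,0]},{"jaw":1,"dp":[1,-17,0.6],"delta_rot":[0,0,0]},{"jaw":1,"dp":[0,0,0],"delta_rot":[0,0,0]},{"jaw":1,"dp":[0,0,0],"delta_rot":[0,0,0]}]'
python3 go.py 0.589 0.029 0.28 -9.6
python3 - <<'E'
from h import *
import pickle
c=cams.get_calibration('wrist');im=cams.read_camera('wrist')[:,:,::-1]
pickle.dump((c,im.copy()),open('w3.pkl','wb'));print(c['eye'])
g=cv2.convertScaleAbs(im[250:450,200:450],alpha=2,beta=10)
cv2.imwrite('pics/w3.png',cv2.resize(g,None,fx=3,fy=3,interpolation=cv2.INTER_CUBIC))
E
```

```text
t: 3.75
ee_pos: [0.5783, -0.0355, 0.2822]
tcp_rot: [-0.023, 0.999, -0.035, 0.001]
ft_force: [-0.2, 0.4, 0.2]
width: 1.001
gripper_force: 0.0
turn [-2.68  0.14  5.54] shift [ -0.2 -65.4   2.2] t 3.75 F [-0.2  0.4  0.2]
[ 0.66063165 -0.0398207   0.25224955]
```

View pics/w3.png

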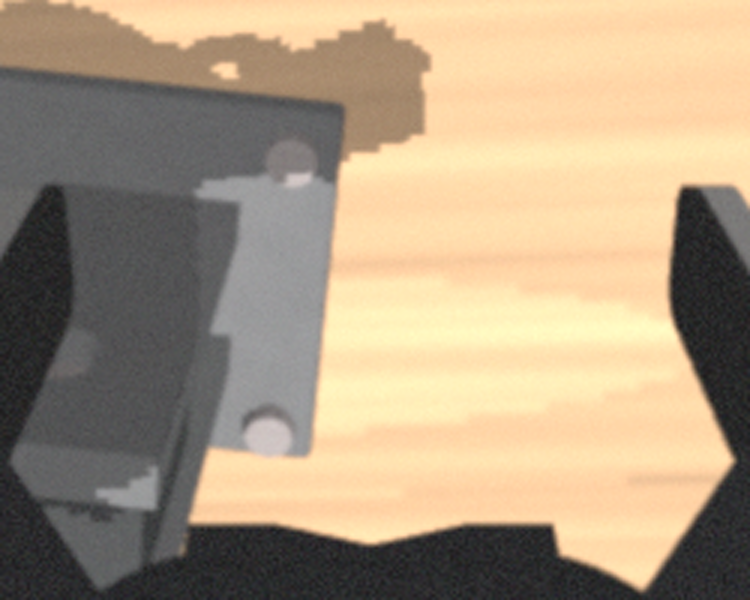

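That view shows only the press's right side: base corner at crop (343,105) and yoke edge at about (230,270). The arm stopped because joint 6 is at +3.14 (j6 = j1+π−yaw). So I need yaw > j1 here, and the half-turned grasp for the actual job. I'll look at the bore with yaw +10.

```bash
python3 go.py 0.584 0.050 0.28 10; python3 -c "
from h import *;print(ctrl.sense()['joint_pos'])"
```

```text
turn [ -2.68  -0.32 -14.08] shift [ 20.5 -83.4   2.2] t 3.8 F [ 0.4  0.5 -0.3]
[-0.0721739   0.4734585   0.01469729  1.11220056  0.04691525  3.14065046]
```

```bash
python3 -m pendant '[{"jaw":1,"dp":[0,0,0],"delta_rot":[-1.3,-0.2,-7]},{"jaw":1,"dp":[0,0,0],"delta_rot":[-1.4,-0.1,-7]},{"jaw":1,"dp":[5,-21,0.6],"delta_rot":[0,0,0]},{"jaw":1,"dp":[5,-21,0.6],"delta_rot":[0,0,0]},{"jaw":1,"dp":[5,-21,0.6],"delta_rot":[0,0,0]},{"jaw":1,"dp":[5,-21,0.6],"delta_rot":[0,0,0]},{"jaw":1,"dp":[0,0,0],"delta_rot":[0,0,0]},{"jaw":1,"dp":[0,0,0],"delta_rot":[0,0,0]}]'
python3 go.py 0.584 0.050 0.28 10
python3 - <<'E'
from h import *
import pickle
c=cams.get_calibration('wrist');im=cams.read_camera('wrist')[:,:,::-1]
pickle.dump((c,im.copy()),open('w4.pkl','wb'));print(c['eye'])
g=cv2.convertScaleAbs(im[260:450,200:450],alpha=2,beta=10)
cv2.imwrite('pics/w4.png',cv2.resize(g,None,fx=3,fy=3,interpolation=cv2.INTER_CUBIC))
E
```

```text
t: 4.8
ee_pos: [0.5835, 0.0507, 0.2798]
tcp_rot: [0.0, 0.996, 0.087, 0.0]
ft_force: [-0.5, -0.2, 0.9]
width: 1.004
gripper_force: 0.0
turn [ 0.04 -0.02 -0.06] shift [ 0.4  0.8 -0.2] t 4.8 F [-0.5 -0.2  0.9]
[0.66472638 0.06475148 0.2498081 ]
```

View pics/w4.png

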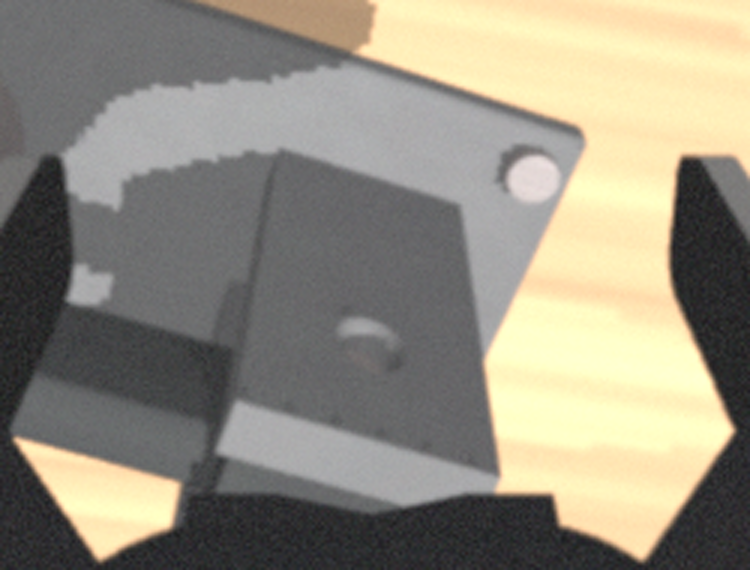

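The view shows the cheek's outer face cleanly: bottom corners at crop (280,150) and (460,206), top corners at (237,401) and (498,476), bore mouth centred at about (368,344).

Run:
```python
from h import *
import pickle
c,im=pickle.load(open('w4.pkl','rb'))
f=lambda p:np.array(p)/3+[200,260]
b=plane(c,f([[280,150],[460,206]]),.01)[:,:2]; t=plane(c,f([[237,401],[498,476]]),.1)[:,:2]; o=plane(c,f([[368,344]]),.075)[0,:2]
for n,p in(('bot',b),('top',t)):
    y=p[0]-p[1]; print(n,p,'mid',p.mean(0),'w50',np.linalg.norm(y)*1e3,'yaw',np.degrees(np.arctan2(-y[0],y[1])))
print('bore',o,'face mid', (b.mean(0)+t.mean(0))/2)
P=plane(c,f([[584,132]]),.01)[0]; print('base corner',P)
g=cv2.cvtColor(im,cv2.COLOR_BGR2GRAY)
E=cv2.Canny(cv2.GaussianBlur(g,(0,0),1),20,50)[360:390,305:340]
k=np.argwhere(E)[:,::-1]+[305,360]; print(len(k), cv2.fitEllipse(np.float32(k)))
tp=cams.get_calibration('top')
```

```text
bot [[0.5291801  0.06435506]
 [0.52093869 0.01531929]] mid [0.52505939 0.03983718] w50 49.72351820064978 yaw -9.540507794517303
top [[0.52976766 0.06470454]
 [0.52145071 0.01607416]] mid [0.52560918 0.04038935] w50 49.33645144517443 yaw -9.705041400079619
bore [0.52561766 0.04063971] face mid [0.52533429 0.04011326]
base corner [ 0.54773281 -0.01165952  0.01      ]
57 ((322.8997497558594, 371.0953063964844), (9.788247108459473, 20.26752471923828), 112.92625427246094)
```

The bore mouth is at (0.5253,0.0402,0.075), yaw −9.65°; the width (49.5 mm) and the top view agree. Next: lift, make the half turn, and go to the punch.

```bash
python3 -m pendant '[{"jaw":1,"dp":[0,0,-20],"delta_rot":[0,0,-10]},{"jaw":1,"dp":[0,0,-20],"delta_rot":[0,0,-10]},{"jaw":1,"dp":[0,0,0],"delta_rot":[0,0,-10]},{"jaw":1,"dp":[0,0,0],"delta_rot":[0,0,-10]},{"jaw":1,"dp":[0,0,0],"delta_rot":[0,0,-10]},{"jaw":1,"dp":[0,0,0],"delta_rot":[0,0,-10]},{"jaw":1,"dp":[0,0,0],"delta_rot":[0,0,-10]},{"jaw":1,"dp":[0,0,0],"delta_rot":[0,0,-10]},{"jaw":1,"dp":[0,0,0],"delta_rot":[0,0,-10]},{"jaw":1,"dp":[0,0,0],"delta_rot":[0,0,-10]}]'
python3 -m pendant '[{"jaw":1,"dp":[0,0,0],"delta_rot":[0,0,-10]},{"jaw":1,"dp":[0,0,0],"delta_rot":[0,0,-10]},{"jaw":1,"dp":[0,0,0],"delta_rot":[0,0,-10]},{"jaw":1,"dp":[0,0,0],"delta_rot":[0,0,-10]},{"jaw":1,"dp":[0,0,0],"delta_rot":[0,0,-10]},{"jaw":1,"dp":[0,0,0],"delta_rot":[0,0,-10]},{"jaw":1,"dp":[0,0,0],"delta_rot":[0,0,-10]},{"jaw":1,"dp":[0,0,0],"delta_rot":[0,0,0]}]'
python3 go.py 0.580 -0.2632 0.28 180.1
```

```text
t: 6.1
ee_pos: [0.5835, 0.0494, 0.3198]
tcp_rot: [0.0, 0.573, 0.82, -0.0]
ft_force: [0.8, -1.2, 0.4]
width: 0.999
gripper_force: 0.0
t: 7.1
ee_pos: [0.5835, 0.0496, 0.3199]
tcp_rot: [0.0, 0.003, 1.0, -0.0]
ft_force: [0.7, 0.3, -0.5]
width: 0.998
gripper_force: 0.0
turn [-0.02  0.03 -0.39] shift [   4.1 -312.8   39.9] t 7.1 F [ 0.7  0.3 -0.5]
```

```bash
python3 -m pendant '[{"jaw":1,"dp":[0.5,-39,5],"delta_rot":[0,0,-0.4]},{"jaw":1,"dp":[0.5,-39,5],"delta_rot":[0,0,0]},{"jaw":1,"dp":[0.5,-39,5],"delta_rot":[0,0,0]},{"jaw":1,"dp":[0.5,-39,5],"delta_rot":[0,0,0]},{"jaw":1,"dp":[0.5,-39,5],"delta_rot":[0,0,0]},{"jaw":1,"dp":[0.5,-39,5],"delta_rot":[0,0,0]},{"jaw":1,"dp":[0.5,-39,5],"delta_rot":[0,0,0]},{"jaw":1,"dp":[0.5,-39,5],"delta_rot":[0,0,0]},{"jaw":1,"dp":[0,0,0],"delta_rot":[0,0,0]}]'
python3 go.py 0.580 -0.2632 0.197 180.1
```

```text
t: 8.22
ee_pos: [0.5801, -0.2649, 0.2791]
tcp_rot: [-0.0, 0.001, 1.0, -0.0]
ft_force: [-0.1, -0.3, -1.0]
width: 1.003
gripper_force: 0.0
turn [-0.03 -0.01 -0.25] shift [ 0.1  1.7 82.1] t 8.225 F [-0.1 -0.3 -1. ]
```

```bash
python3 -m pendant '[{"jaw":1,"dp":[0,1.7,20],"delta_rot":[0,0,-0.2]},{"jaw":1,"dp":[0,0,20],"delta_rot":[0,0,0]},{"jaw":1,"dp":[0,0,20],"delta_rot":[0,0,0]},{"jaw":1,"dp":[0,0,15],"delta_rot":[0,0,0]},{"jaw":1,"dp":[0,0,7],"delta_rot":[0,0,0]},{"jaw":1,"dp":[0,0,0],"delta_rot":[0,0,0]},{"jaw":1,"dp":[0,0,0],"delta_rot":[0,0,0]}]'
python3 go.py 0.580 -0.2632 0.197 180.1
```

```text
t: 9.1
ee_pos: [0.5815, -0.26, 0.1987]
tcp_rot: [0.001, -0.004, 1.0, -0.0]
ft_force: [-0.2, -1.0, 0.9]
width: 0.999
gripper_force: 0.0
turn [-0.04  0.11  0.4 ] shift [ 1.5 -3.2  1.7] t 9.1 F [-0.2 -1.   0.9]
```

```bash
python3 -m pendant '[{"jaw":1,"dp":[-1.5,-2.7,1.7],"delta_rot":[0,0,0.4]},{"jaw":1,"dp":[0,0,0],"delta_rot":[0,0,0]},{"jaw":1,"dp":[0,0,0],"delta_rot":[0,0,0]},{"jaw":1,"dp":[0,0,0],"delta_rot":[0,0,0]}]'
python3 go.py 0.580 -0.2632 0.197 180.1
```

```text
t: 9.6
ee_pos: [0.5826, -0.2626, 0.1963]
tcp_rot: [0.0, -0.001, 1.0, -0.0]
ft_force: [0.0, 0.1, 0.7]
width: 0.998
gripper_force: 0.0
turn [-0.01  0.04  0.01] shift [ 2.6 -0.6 -0.7] t 9.6 F [0.  0.1 0.7]
```

```bash
python3 -m pendant '[{"jaw":1,"dp":[2.6,-0.4,0],"delta_rot":[0,0,0]},{"jaw":1,"dp":[0,0,0],"delta_rot":[0,0,0]},{"jaw":0.5,"dp":[0,0,0],"delta_rot":[0,0,0]},{"jaw":0,"dp":[0,0,0],"delta_rot":[0,0,0]},{"jaw":0,"dp":[0,0,0],"delta_rot":[0,0,0]},{"jaw":0,"dp":[0,0,0],"delta_rot":[0,0,0]},{"jaw":0,"dp":[0,0,0],"delta_rot":[0,0,0]},{"jaw":0,"dp":[0,0,0],"delta_rot":[0,0,0]}]' 110
python3 -m pendant '[{"jaw":0,"dp":[0,0,0],"delta_rot":[0,0,0]},{"jaw":0,"dp":[0,0,0],"delta_rot":[0,0,0]},{"jaw":0,"dp":[0,0,0],"delta_rot":[0,0,0]},{"jaw":0,"dp":[0,0,0],"delta_rot":[0,0,0]}]' 110
python3 go.py 0.580 -0.2632 0.197 180.1
```

```text
t: 10.6
ee_pos: [0.5801, -0.263, 0.1965]
tcp_rot: [0.001, -0.001, 1.0, -0.0]
ft_force: [-0.3, 0.3, 2.0]
width: 0.191
gripper_force: 107.9
t: 11.1
ee_pos: [0.5801, -0.263, 0.1965]
tcp_rot: [0.001, -0.001, 1.0, -0.0]
ft_force: [-0.1, 0.0, 5.0]
width: 0.189
gripper_force: 108.0
turn [-0.02  0.06  0.02] shift [ 0.1 -0.2 -0.5] t 11.1 F [-0.1  0.   5. ]
```

```bash
python3 -m pendant '[{"jaw":0,"dp":[0,0,-10],"delta_rot":[0,0,0]},{"jaw":0,"dp":[0,0,-15],"delta_rot":[0,0,0]},{"jaw":0,"dp":[0,0,-25],"delta_rot":[0,0,0]},{"jaw":0,"dp":[0,0,-25],"delta_rot":[0,0,0]},{"jaw":0,"dp":[0,0,-20],"delta_rot":[0,0,0]},{"jaw":0,"dp":[0,0,0],"delta_rot":[0,0,5]},{"jaw":0,"dp":[0,0,0],"delta_rot":[0,0,4.8]},{"jaw":0,"dp":[0,0,0],"delta_rot":[0,0,0]},{"jaw":0,"dp":[0,0,0],"delta_rot":[0,0,0]}]'
python3 go.py 0.6461 0.0197 0.2895 170.35
```

```text
t: 12.22
ee_pos: [0.5799, -0.263, 0.2914]
tcp_rot: [0.0, 0.084, 0.996, -0.0]
ft_force: [0.7, 0.0, -1.9]
width: 0.192
gripper_force: 107.3
turn [-0.    0.03  0.03] shift [-17.9 289.8   1.9] t 12.225 F [ 0.7  0.  -1.9]
```

```bash
python3 -m pendant '[{"jaw":0,"dp":[-1.8,29,0.2],"delta_rot":[0,0,0]},{"jaw":0,"dp":[-1.8,29,0.2],"delta_rot":[0,0,0]},{"jaw":0,"dp":[-1.8,29,0.2],"delta_rot":[0,0,0]},{"jaw":0,"dp":[-1.8,29,0.2],"delta_rot":[0,0,0]},{"jaw":0,"dp":[-1.8,29,0.2],"delta_rot":[0,0,0]},{"jaw":0,"dp":[-1.8,29,0.2],"delta_rot":[0,0,0]},{"jaw":0,"dp":[-1.8,29,0.2],"delta_rot":[0,0,0]},{"jaw":0,"dp":[-1.8,29,0.2],"delta_rot":[0,0,0]},{"jaw":0,"dp":[-1.8,29,0.2],"delta_rot":[0,0,0]},{"jaw":0,"dp":[-1.8,29,0.2],"delta_rot":[0,0,0]}]'
python3 -m pendant '[{"jaw":0,"dp":[0,0,15],"delta_rot":[0,0,0]},{"jaw":0,"dp":[0,0,20],"delta_rot":[0,0,0]},{"jaw":0,"dp":[0,0,15],"delta_rot":[0,0,0]},{"jaw":0,"dp":[0,0,10],"delta_rot":[0,0,0]},{"jaw":0,"dp":[0,0,0],"delta_rot":[0,0,0]},{"jaw":0,"dp":[0,0,0],"delta_rot":[0,0,0]},{"jaw":0,"dp":[0,0,0],"delta_rot":[0,0,0]}]'
python3 go.py 0.6461 0.0197 0.2295 170.35
python3 - <<'E'
from h import *
import pickle
o=[]
for n in('wrist','scene','top'):
    c=cams.get_calibration(n);im=cams.read_camera(n)[:,:,::-1].copy();o.append((c,im))
pickle.dump(o,open('v5.pkl','wb'))
a=cv2.resize(o[0][1],(400,300))
p=proj(o[1][0],[.56,.03,.08])[0].astype(int); q=proj(o[2][0],[.56,.03,.08])[0].astype(int); print(p,q)
def cr(im,p): return cv2.convertScaleAbs(cv2.resize(im[p[1]-37:p[1]+38,p[0]-50:p[0]+50],(400,300),interpolation=cv2.INTER_CUBIC),alpha=1.6)
big=np.vstack([np.hstack([a,cr(o[1][1],p)]),np.hstack([cr(o[2][1],q),cv2.resize(cv2.convertScaleAbs(o[0][1][300:,160:480],alpha=2),(400,225)).copy() if 0 else np.zeros((300,400,3),np.uint8)])])
cv2.imwrite('pics/v5.png',big)
E
```

```text
t: 13.48
ee_pos: [0.6466, 0.0208, 0.2892]
tcp_rot: [0.0, 0.084, 0.996, -0.0]
ft_force: [-0.6, -0.5, -2.2]
width: 0.191
gripper_force: 107.5
t: 14.35
ee_pos: [0.6469, 0.0198, 0.2301]
tcp_rot: [0.001, 0.084, 0.996, 0.0]
ft_force: [0.2, -0.6, -2.2]
width: 0.189
gripper_force: 107.7
turn [ 0.02  0.14 -0.04] shift [ 0.7 -0.2  0.6] t 14.35 F [ 0.2 -0.6 -2.2]
[358 212] [263 225]
```

View pics/v5.png

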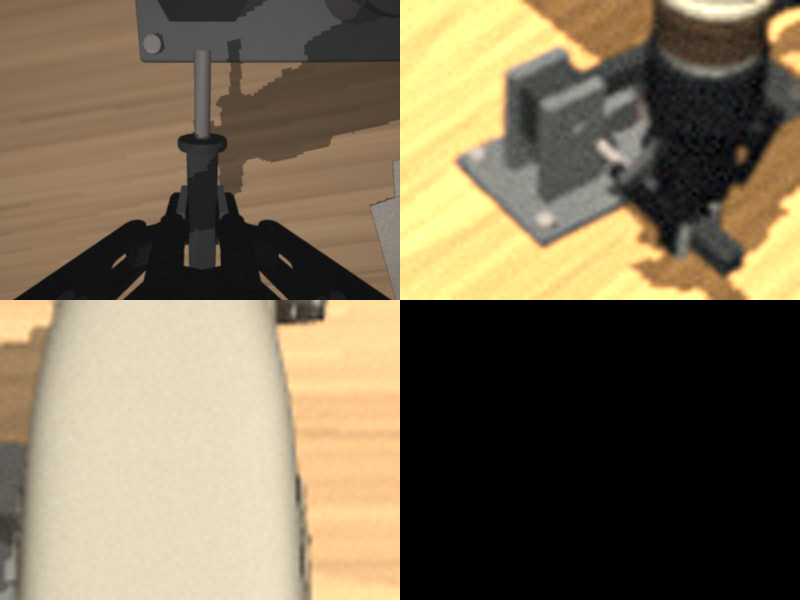

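The wrist view shows the punch held straight: shank tip at full-image (325,82), shoulder at (324,228). The scene view shows the tip just in front of the cheek. I'll measure the shank axis in the cheek's frame.

```bash
cat > axis.py <<'E'
from h import *
def tocheek(P): return R.from_euler('z',9.65,degrees=True).apply(np.atleast_2d(P)-[.5253,.0402,.075])*1e3
def shank(c,im,rows,z=.075):
    H,S,V=cv2.split(cv2.cvtColor(im,cv2.COLOR_BGR2HSV)); 
    g=cv2.GaussianBlur(S.astype(np.float32),(0,0),.8); out=[]
    for r in rows:
        d=np.gradient(g[r,295:355]); out.append([[295+d.argmin(),r],[295+d.argmax(),r]])
    o=np.array(out,float); A=tocheek(plane(c,o[:,0],z)); B=tocheek(plane(c,o[:,1],z)); return A,B
E
python3 - <<'E'
from axis import *
import pickle
c,im=pickle.load(open('v5.pkl','rb'))[0]
A,B=shank(c,im,range(105,210,5))
m=(A+B)/2; print('dia',np.round(np.abs(A-B)[:,1],1)); print(np.round(m[:,:2],1).tolist())
k=np.polyfit(m[:,0],m[:,1],1); print('slope deg',np.degrees(np.arctan(k[0])))
for p in([325,82],[324,218],[324,228]): print(p,tocheek(plane(c,[p],.075)))
print('tcp in cheek',tocheek(ctrl.sense()['ee_pos']))
cs,ims=pickle.load(open('v5.pkl','rb'))[1]
print('scene tip expected px',proj(cs,R.from_euler('z',-9.65,degrees=True).apply([.0257,0,0])+[.5253,.0402,.075]),'seen', [358-50+(600-400)/4.,212-37+143/4.], 'bore exp',proj(cs,[.5253,.0402,.075]))
E
```

```text
dia [8.3 8.7 8.4 8.4 8.5 8.5 8.5 8.6 8.6 8.7 8.7 8.7 8.8 8.5 8.5 8.5 8.6 8.6
 9.  9.1 9.1]
[[35.7, 0.6], [37.2, 0.4], [38.8, 0.6], [40.4, 0.6], [41.9, 0.6], [43.5, 0.6], [45.2, 0.6], [46.8, 0.6], [48.4, 0.6], [50.1, 0.6], [51.8, 0.6], [53.5, 0.6], [55.2, 0.6], [56.9, 0.4], [58.7, 0.4], [60.4, 0.4], [62.2, 0.4], [64.0, 0.4], [65.8, 0.5], [67.6, 0.5], [69.5, 0.5]]
slope deg -0.17686348840536606
[325, 82] [[ 2.87403527e+01  1.06420397e+00 -1.38777878e-14]]
[324, 218] [[74.33067811  0.72225471  0.        ]]
[324, 228] [[78.16400115  0.72085728  0.        ]]
tcp in cheek [[123.06658283   0.30151421 154.81728902]]
scene tip expected px [[357.67271017 211.01795202]] seen [358.0, 210.75] bore exp [[352.06261822 206.03442673]]
```

The axis lies 0.5 mm off in y with slope below 0.2°, and the height is consistent in both views. I'll advance slowly along tool +x, which is cheek −x.

```bash
python3 -m pendant '[{"jaw":0,"dp":[4,-0.5,0.3],"delta_rot":[0,0.1,0]},{"jaw":0,"dp":[5,0,0],"delta_rot":[0,0,0]},{"jaw":0,"dp":[5,0,0],"delta_rot":[0,0,0]},{"jaw":0,"dp":[4,0,0],"delta_rot":[0,0,0]},{"jaw":0,"dp":[2,0,0],"delta_rot":[0,0,0]},{"jaw":0,"dp":[1,0,0],"delta_rot":[0,0,0]},{"jaw":0,"dp":[0,0,0],"delta_rot":[0,0,0]},{"jaw":0,"dp":[0,0,0],"delta_rot":[0,0,0]},{"jaw":0,"dp":[0,0,0],"delta_rot":[0,0,0]}]'
python3 - <<'E'
from axis import *
import pickle
s=ctrl.sense();print('tcp in cheek',tocheek(s['ee_pos']),s['ft_force'])
c=cams.get_calibration('wrist');im=cams.read_camera('wrist')[:,:,::-1].copy();pickle.dump((c,im),open('v6.pkl','wb'))
A,B=shank(c,im,range(110,210,10)); m=(A+B)/2; print(np.round(m[:,:2],1).tolist())
E
```

```text
t: 15.62
ee_pos: [0.6258, 0.0228, 0.2289]
tcp_rot: [-0.001, 0.084, 0.996, 0.0]
ft_force: [-0.2, 0.0, -3.0]
width: 0.191
gripper_force: 107.7
tcp in cheek [[101.96894182  -0.26779663 153.85315089]] [-0.15656141  0.04822583 -2.98320353]
[[15.4, 0.0], [18.5, 0.2], [21.7, 0.0], [24.9, 0.0], [28.2, 0.0], [31.5, 0.0], [34.9, -0.2], [38.4, -0.2], [42.0, -0.2], [45.6, -0.0]]
```

```bash
python3 -m pendant '[{"jaw":0,"dp":[1,0,-0.6],"delta_rot":[0,0,0]},{"jaw":0,"dp":[1,0,0],"delta_rot":[0,0,0]},{"jaw":0,"dp":[1,0,0],"delta_rot":[0,0,0]},{"jaw":0,"dp":[1,0,0],"delta_rot":[0,0,0]},{"jaw":0,"dp":[1,0,0],"delta_rot":[0,0,0]},{"jaw":0,"dp":[1,0,0],"delta_rot":[0,0,0]},{"jaw":0,"dp":[1,0,0],"delta_rot":[0,0,0]},{"jaw":0,"dp":[1,0,0],"delta_rot":[0,0,0]},{"jaw":0,"dp":[0,0,0],"delta_rot":[0,0,0]}]'
python3 -c "
from axis import *
s=ctrl.sense();print('tcp in cheek',tocheek(s['ee_pos']),s['ft_force'])"
```

```text
t: 16.8
ee_pos: [0.6177, 0.0242, 0.2295]
tcp_rot: [-0.001, 0.084, 0.996, 0.0]
ft_force: [-0.1, -0.3, -2.0]
width: 0.189
gripper_force: 107.7
tcp in cheek [[ 93.78359621  -0.23596026 154.49416489]] [-0.08009351 -0.34731574 -1.99825984]
```

```bash
python3 -m pendant '[{"jaw":0,"dp":[1,0.1,0],"delta_rot":[0,0,0]},{"jaw":0,"dp":[1,0.1,0],"delta_rot":[0,0,0]},{"jaw":0,"dp":[1,0,0],"delta_rot":[0,0,0]},{"jaw":0,"dp":[1,0,0],"delta_rot":[0,0,0]},{"jaw":0,"dp":[0.5,0,0],"delta_rot":[0,0,0]},{"jaw":0,"dp":[0,0,0],"delta_rot":[0,0,0]}]'
python3 -c "
from axis import *
s=ctrl.sense();print('tcp in cheek',tocheek(s['ee_pos']),s['ft_force'])"
```

```text
t: 17.55
ee_pos: [0.6138, 0.0251, 0.2298]
tcp_rot: [0.0, 0.084, 0.996, -0.0]
ft_force: [2.4, -1.6, -3.2]
width: 0.189
gripper_force: 107.7
tcp in cheek [[ 8.98189603e+01 -2.30119387e-02  1.54786175e+02]] [ 2.42244827 -1.56927206 -3.23926543]
```

```bash
for i in 1; do python3 -m pendant '[{"jaw":0,"dp":[0.6,0,0],"delta_rot":[0,0,0]},{"jaw":0,"dp":[0.6,0,0],"delta_rot":[0,0,0]},{"jaw":0,"dp":[0.6,0,0],"delta_rot":[0,0,0]}]'; done
python3 -m pendant '[{"jaw":0,"dp":[0.6,0,0],"delta_rot":[0,0,0]},{"jaw":0,"dp":[0.6,0,0],"delta_rot":[0,0,0]},{"jaw":0,"dp":[0.6,0,0],"delta_rot":[0,0,0]}]'
python3 -c "
from axis import *
s=ctrl.sense();print('tcp in cheek',tocheek(s['ee_pos']),s['ft_force'])"
```

```text
t: 17.92
ee_pos: [0.6132, 0.0252, 0.2304]
tcp_rot: [0.002, 0.085, 0.996, -0.0]
ft_force: [7.5, -0.8, -3.7]
width: 0.192
gripper_force: 107.5
t: 18.3
ee_pos: [0.6126, 0.0253, 0.231]
tcp_rot: [0.004, 0.085, 0.996, -0.0]
ft_force: [10.9, -3.1, -3.5]
width: 0.193
gripper_force: 107.4
tcp in cheek [[ 8.85473579e+01 -3.93104739e-02  1.55958884e+02]] [10.89022121 -3.06033288 -3.53893564]
```

```bash
cat > st.py <<'E'
from axis import *
s=ctrl.sense();r=rot(s['tcp_rot'])
print('t',s['t'],'F cheek',np.round(R.from_euler('z',9.65,degrees=True).apply(s['ft_force']),1),'mid',np.round(tocheek(s['ee_pos']+r.apply([0,0,.1545])),2),'tip',np.round(tocheek(s['ee_pos']+r.apply([.0975,0,.1545])),2),'pitch',np.round(np.degrees(np.arcsin(r.as_matrix()[2,0])),2))
E
python3 -m pendant '[{"jaw":0,"dp":[0.5,0,0.3],"delta_rot":[0,0,0]},{"jaw":0,"dp":[0.5,0,0.3],"delta_rot":[0,0,0]},{"jaw":0,"dp":[0.5,0,0],"delta_rot":[0,0,0]}]'
python3 st.py
```

```text
t: 18.68
ee_pos: [0.612, 0.0254, 0.231]
tcp_rot: [0.005, 0.085, 0.996, -0.0]
ft_force: [11.0, -3.9, -4.6]
width: 0.193
gripper_force: 107.4
t 18.675 F cheek [11.5 -2.  -4.6] mid [[8.958e+01 3.000e-02 1.530e+00]] tip [[-7.92  0.15  0.49]] pitch -0.61
```

```bash
python3 -m pendant '[{"jaw":0,"dp":[0,0,0.4],"delta_rot":[0,0.2,0]},{"jaw":0,"dp":[0,0,0.4],"delta_rot":[0,0.2,0]},{"jaw":0,"dp":[0,0,0.2],"delta_rot":[0,0.2,0]},{"jaw":0,"dp":[0.5,0,0],"delta_rot":[0,0,0]},{"jaw":0,"dp":[0.5,0,0],"delta_rot":[0,0,0]}]'
python3 st.py
```

```text
t: 19.3
ee_pos: [0.6111, 0.0256, 0.2301]
tcp_rot: [0.0, 0.085, 0.996, 0.0]
ft_force: [11.3, -2.5, -4.4]
width: 0.193
gripper_force: 107.4
t 19.3 F cheek [11.6 -0.6 -4.4] mid [[8.709e+01 2.000e-02 5.600e-01]] tip [[-10.41   0.15   0.51]] pitch -0.03
```

The pin slides at about 12 N with the punch level, so I'll carry on steadily.

```bash
python3 -m pendant '[{"jaw":0,"dp":[1,0,0.1],"delta_rot":[0,0,0]},{"jaw":0,"dp":[1,0,0.1],"delta_rot":[0,0,0]},{"jaw":0,"dp":[1,0,0.1],"delta_rot":[0,0,0]},{"jaw":0,"dp":[1,0,0],"delta_rot":[0,0,0]},{"jaw":0,"dp":[1,0,0],"delta_rot":[0,0,0]},{"jaw":0,"dp":[1,0,0],"delta_rot":[0,0,0]},{"jaw":0,"dp":[1,0,0],"delta_rot":[0,0,0]},{"jaw":0,"dp":[1,0,0],"delta_rot":[0,0,0]},{"jaw":0,"dp":[1,0,0],"delta_rot":[0,0,0]},{"jaw":0,"dp":[1,0,0],"delta_rot":[0,0,0]}]'
python3 st.py
```

```text
t: 20.55
ee_pos: [0.6013, 0.0273, 0.23]
tcp_rot: [0.0, 0.085, 0.996, 0.0]
ft_force: [11.8, -2.4, -3.3]
width: 0.189
gripper_force: 107.4
t 20.55 F cheek [12.  -0.4 -3.3] mid [[7.717e+01 5.000e-02 4.800e-01]] tip [[-20.33   0.18   0.41]] pitch -0.04
```

```bash
python3 -m pendant '[{"jaw":0,"dp":[1,0,0.1],"delta_rot":[0,0,0]},{"jaw":0,"dp":[1,0,0.1],"delta_rot":[0,0,0]},{"jaw":0,"dp":[1,0,0.1],"delta_rot":[0,0,0]},{"jaw":0,"dp":[1,0,0],"delta_rot":[0,0,0]},{"jaw":0,"dp":[1,0,0],"delta_rot":[0,0,0]},{"jaw":0,"dp":[1,0,0],"delta_rot":[0,0,0]},{"jaw":0,"dp":[1,0,0],"delta_rot":[0,0,0]},{"jaw":0,"dp":[1,0,0],"delta_rot":[0,0,0]},{"jaw":0,"dp":[1,0,0],"delta_rot":[0,0,0]},{"jaw":0,"dp":[1,0,0],"delta_rot":[0,0,0]}]'
python3 st.py
```

```text
t: 21.8
ee_pos: [0.5915, 0.029, 0.2299]
tcp_rot: [0.0, 0.085, 0.996, 0.0]
ft_force: [12.7, -3.6, -2.4]
width: 0.189
gripper_force: 107.4
t 21.8 F cheek [13.1 -1.4 -2.4] mid [[67.28  0.08  0.39]] tip [[-30.22   0.2    0.3 ]] pitch -0.05
```

```bash
python3 -m pendant '[{"jaw":0,"dp":[1,0,0.1],"delta_rot":[0,0,0]},{"jaw":0,"dp":[1,0,0.1],"delta_rot":[0,0,0]},{"jaw":0,"dp":[1,0,0],"delta_rot":[0,0,0]},{"jaw":0,"dp":[1,0,0],"delta_rot":[0,0,0]},{"jaw":0,"dp":[1,0,0],"delta_rot":[0,0,0]},{"jaw":0,"dp":[1,0,0],"delta_rot":[0,0,0]},{"jaw":0,"dp":[1,0,0],"delta_rot":[0,0,0]},{"jaw":0,"dp":[1,0,0],"delta_rot":[0,0,0]}]'
python3 st.py
```

```text
t: 22.8
ee_pos: [0.5837, 0.0303, 0.2299]
tcp_rot: [0.001, 0.085, 0.996, 0.0]
ft_force: [11.3, -3.3, -3.4]
width: 0.189
gripper_force: 107.5
t 22.8 F cheek [11.7 -1.4 -3.4] mid [[59.38  0.11  0.38]] tip [[-38.11   0.23   0.27]] pitch -0.07
```

```bash
python3 -m pendant '[{"jaw":0,"dp":[1,0,0],"delta_rot":[0,0,0]},{"jaw":0,"dp":[1,0,0],"delta_rot":[0,0,0]},{"jaw":0,"dp":[1,0,0],"delta_rot":[0,0,0]},{"jaw":0,"dp":[1,0,0],"delta_rot":[0,0,0]},{"jaw":0,"dp":[0.7,0,0],"delta_rot":[0,0,0]},{"jaw":0,"dp":[0.7,0,0],"delta_rot":[0,0,0]}]'
python3 st.py
```

```text
t: 23.55
ee_pos: [0.5783, 0.0312, 0.2299]
tcp_rot: [0.001, 0.085, 0.996, 0.0]
ft_force: [11.5, -3.9, -2.9]
width: 0.194
gripper_force: 107.5
t 23.55 F cheek [12.  -1.9 -2.9] mid [[53.94  0.1   0.4 ]] tip [[-43.56   0.22   0.3 ]] pitch -0.06
```

```bash
python3 -m pendant '[{"jaw":0,"dp":[0.5,0,0],"delta_rot":[0,0,0]},{"jaw":0,"dp":[0.5,0,0],"delta_rot":[0,0,0]},{"jaw":0,"dp":[0.5,0,0],"delta_rot":[0,0,0]}]'
python3 st.py
```

```text
t: 23.92
ee_pos: [0.5769, 0.0315, 0.2299]
tcp_rot: [0.001, 0.085, 0.996, 0.0]
ft_force: [11.8, -2.9, -3.9]
width: 0.189
gripper_force: 107.5
t 23.925 F cheek [12.1 -0.8 -3.9] mid [[52.48  0.09  0.42]] tip [[-45.02   0.22   0.32]] pitch -0.06
```

```bash
python3 -m pendant '[{"jaw":0,"dp":[0.5,0,0],"delta_rot":[0,0,0]},{"jaw":0,"dp":[0.5,0,0],"delta_rot":[0,0,0]},{"jaw":0,"dp":[0.5,0,0],"delta_rot":[0,0,0]}]'
python3 st.py
```

```text
t: 24.3
ee_pos: [0.5754, 0.0318, 0.2299]
tcp_rot: [0.001, 0.085, 0.996, 0.0]
ft_force: [11.8, -2.9, -2.7]
width: 0.187
gripper_force: 107.5
t 24.3 F cheek [12.1 -0.9 -2.7] mid [[50.95  0.13  0.4 ]] tip [[-46.55   0.25   0.3 ]] pitch -0.06
```

```bash
python3 -m pendant '[{"jaw":0,"dp":[0.5,0,0],"delta_rot":[0,0,0]},{"jaw":0,"dp":[0.5,0,0],"delta_rot":[0,0,0]},{"jaw":0,"dp":[0.5,0,0],"delta_rot":[0,0,0]}]'
python3 st.py
```

```text
t: 24.68
ee_pos: [0.5743, 0.0319, 0.23]
tcp_rot: [0.001, 0.085, 0.996, 0.0]
ft_force: [13.3, -4.3, -3.6]
width: 0.19
gripper_force: 107.4
t 24.675 F cheek [13.8 -2.  -3.6] mid [[50.01  0.09  0.52]] tip [[-47.49   0.22   0.31]] pitch -0.12
```

```bash
python3 -m pendant '[{"jaw":0,"dp":[0.5,0,0],"delta_rot":[0,0,0]},{"jaw":0,"dp":[0.5,0,0],"delta_rot":[0,0,0]},{"jaw":0,"dp":[0,0,0],"delta_rot":[0,0,0]}]'
python3 st.py
```

```text
t: 25.05
ee_pos: [0.574, 0.032, 0.2302]
tcp_rot: [0.002, 0.085, 0.996, 0.0]
ft_force: [15.0, -3.6, -4.8]
width: 0.192
gripper_force: 107.4
t 25.05 F cheek [15.4 -1.1 -4.8] mid [[49.97  0.15  0.7 ]] tip [[-47.53   0.28   0.31]] pitch -0.23
```

```bash
python3 -m pendant '[{"jaw":0,"dp":[0.5,0,0],"delta_rot":[0,0,0]},{"jaw":0,"dp":[0.5,0,0],"delta_rot":[0,0,0]},{"jaw":0,"dp":[0,0,0],"delta_rot":[0,0,0]}]'
python3 st.py
```

```text
t: 25.42
ee_pos: [0.5737, 0.0321, 0.2304]
tcp_rot: [0.003, 0.085, 0.996, -0.0]
ft_force: [16.8, -4.2, -6.6]
width: 0.187
gripper_force: 107.4
t 25.425 F cheek [17.3 -1.3 -6.6] mid [[49.99  0.14  0.93]] tip [[-47.51   0.3    0.33]] pitch -0.35
```

Mid has stopped at 50.0 while the force climbs, so the shoulder is seated. I'll press to about 20 N and hold.

```bash
python3 -m pendant '[{"jaw":0,"dp":[0.5,0,0],"delta_rot":[0,0,0]},{"jaw":0,"dp":[0.5,0,0],"delta_rot":[0,0,0]},{"jaw":0,"dp":[0.3,0,0],"delta_rot":[0,0,0]},{"jaw":0,"dp":[0,0,0],"delta_rot":[0,0,0]},{"jaw":0,"dp":[0,0,0],"delta_rot":[0,0,0]},{"jaw":0,"dp":[0,0,0],"delta_rot":[0,0,0]},{"jaw":0,"dp":[0,0,0],"delta_rot":[0,0,0]},{"jaw":0,"dp":[0,0,0],"delta_rot":[0,0,0]}]'
python3 st.py
python3 - <<'E'
from axis import *
c=cams.get_calibration('wrist');im=cams.read_camera('wrist')[:,:,::-1]
cv2.imwrite('pics/v7.png',cv2.convertScaleAbs(im,alpha=1.8))
E
```

```text
t: 26.42
ee_pos: [0.5733, 0.0321, 0.2307]
tcp_rot: [0.004, 0.085, 0.996, -0.0]
ft_force: [19.1, -5.0, -8.6]
width: 0.186
gripper_force: 107.4
t 26.425 F cheek [19.7 -1.7 -8.6] mid [[50.01  0.14  1.17]] tip [[-47.49   0.31   0.32]] pitch -0.5
```

View pics/v7.png

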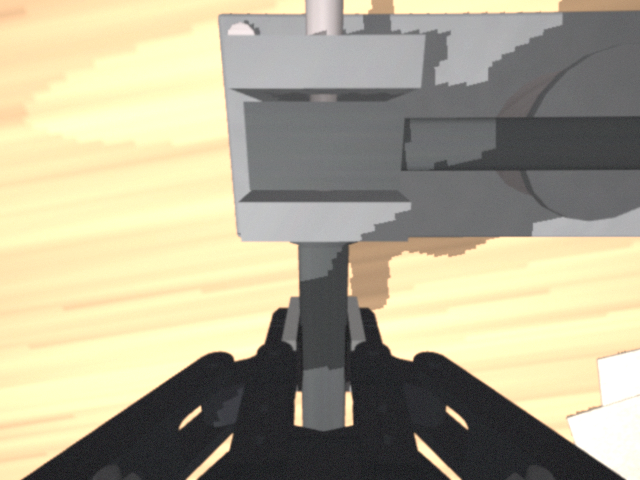

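The shoulder is flush with the cheek at about (325,241) and the pin stands out on the robot's side at (325,15), with 20 N held. Now I unload and withdraw.

```bash
python3 -m pendant '[{"jaw":0,"dp":[-2,0,0],"delta_rot":[0,0,0]},{"jaw":0,"dp":[-2,0,-0.3],"delta_rot":[0,-0.1,0]},{"jaw":0,"dp":[-2,0,-0.3],"delta_rot":[0,-0.1,0]},{"jaw":0,"dp":[-2,0,-0.3],"delta_rot":[0,-0.1,0]},{"jaw":0,"dp":[-2,0,0],"delta_rot":[0,0,0]},{"jaw":0,"dp":[0,0,0],"delta_rot":[0,0,0]}]'
python3 st.py
```

```text
t: 27.22
ee_pos: [0.576, 0.0315, 0.228]
tcp_rot: [-0.004, 0.084, 0.996, 0.0]
ft_force: [1.1, 1.1, -2.4]
width: 0.191
gripper_force: 108.0
t 27.225 F cheek [ 0.9  1.3 -2.4] mid [[50.17 -0.07 -1.51]] tip [[-4.732e+01 -2.000e-02 -6.900e-01]] pitch 0.48
```

```bash
python3 -m pendant '[{"jaw":0,"dp":[-2,0,-0.7],"delta_rot":[0,-0.3,0]},{"jaw":0,"dp":[-4,0,-0.6],"delta_rot":[0,-0.2,0]},{"jaw":0,"dp":[-6,0,0],"delta_rot":[0,0,0]},{"jaw":0,"dp":[-6,0,0],"delta_rot":[0,0,0]},{"jaw":0,"dp":[0,0,0],"delta_rot":[0,0,0]}]'
python3 st.py
```

```text
t: 27.85
ee_pos: [0.595, 0.0283, 0.2297]
tcp_rot: [0.001, 0.085, 0.996, -0.0]
ft_force: [0.2, 0.2, -2.3]
width: 0.195
gripper_force: 108.0
t 27.85 F cheek [ 0.2  0.2 -2.3] mid [[ 7.111e+01 -5.000e-02  1.900e-01]] tip [[-26.39   0.03  -0.08]] pitch -0.16
```

```bash
python3 -m pendant '[{"jaw":0,"dp":[-7,0,0],"delta_rot":[0,0.1,0]},{"jaw":0,"dp":[-8,0,0],"delta_rot":[0,0,0]},{"jaw":0,"dp":[-10,0,0],"delta_rot":[0,0,0]},{"jaw":0,"dp":[-12,0,0],"delta_rot":[0,0,0]},{"jaw":0,"dp":[-12,0,0],"delta_rot":[0,0,0]},{"jaw":0,"dp":[0,0,-20],"delta_rot":[0,0,0]},{"jaw":0,"dp":[0,0,-20],"delta_rot":[0,0,0]},{"jaw":0,"dp":[0,0,-20],"delta_rot":[0,0,0]},{"jaw":0,"dp":[0,0,0],"delta_rot":[0,0,0]}]'
python3 st.py; python3 go.py 0.580 -0.2632 0.2865 180
```

```text
t: 28.98
ee_pos: [0.6439, 0.0201, 0.2918]
tcp_rot: [0.003, 0.084, 0.996, 0.0]
ft_force: [-0.1, -0.7, -1.7]
width: 0.188
gripper_force: 108.0
t 28.975 F cheek [ 0.  -0.7 -1.7] mid [[121.05   0.21  62.25]] tip [[23.56  0.28 61.75]] pitch -0.3
turn [ 0.02  0.3  -9.69] shift [  63.9 -283.3    5.3] t 28.975 F [-0.1 -0.7 -1.7]
```

```bash
python3 -m pendant '[{"jaw":0,"dp":[0,0,0],"delta_rot":[0,0.2,-4.9]},{"jaw":0,"dp":[0,0,0],"delta_rot":[0,0.1,-4.8]},{"jaw":0,"dp":[8,-35.4,0],"delta_rot":[0,0,0]},{"jaw":0,"dp":[8,-35.4,0],"delta_rot":[0,0,0]},{"jaw":0,"dp":[8,-35.4,0],"delta_rot":[0,0,0]},{"jaw":0,"dp":[8,-35.4,0],"delta_rot":[0,0,0]},{"jaw":0,"dp":[8,-35.4,0],"delta_rot":[0,0,0]},{"jaw":0,"dp":[8,-35.4,0],"delta_rot":[0,0,0]},{"jaw":0,"dp":[8,-35.4,0],"delta_rot":[0,0,0]},{"jaw":0,"dp":[8,-35.4,0],"delta_rot":[0,0,0]}]'
python3 -m pendant '[{"jaw":0,"dp":[0,0,0],"delta_rot":[0,0,0]},{"jaw":0,"dp":[0,0,0],"delta_rot":[0,0,0]},{"jaw":0,"dp":[0,0,0],"delta_rot":[0,0,0]}]'
python3 go.py 0.580 -0.2632 0.2265 180
python3 - <<'E'
from axis import *
c=cams.get_calibration('wrist');im=cams.read_camera('wrist')[:,:,::-1].copy(); s=ctrl.sense()
z=s['ee_pos'][2]-.1545
H,S,V=cv2.split(cv2.cvtColor(im,cv2.COLOR_BGR2HSV))
A=[]
for r in range(110,206,8):
    d=np.gradient(cv2.GaussianBlur(S.astype(np.float32),(0,0),.8)[r,295:355]);A.append([295+(d.argmin()+d.argmax())/2,r])
P=plane(c,A,z)[:,:2]; k=np.polyfit(P[:,0],P[:,1],1); print(np.round(P*1e3,1).tolist(),'yaw',np.degrees(np.arctan(k[0])),'y at .58',np.polyval(k,.58))
cv2.imwrite('pics/v8.png',im)
E
```

```text
t: 30.22
ee_pos: [0.5783, -0.2642, 0.2885]
tcp_rot: [-0.003, -0.0, 1.0, 0.001]
ft_force: [0.8, 0.9, -3.5]
width: 0.192
gripper_force: 108.1
t: 30.6
ee_pos: [0.579, -0.2621, 0.2894]
tcp_rot: [-0.003, -0.001, 1.0, 0.0]
ft_force: [-0.1, 0.1, -2.3]
width: 0.191
gripper_force: 108.2
turn [ 0.06 -0.3   0.09] shift [-1.  -1.1 62.9] t 30.6 F [-0.1  0.1 -2.3]
[[491.7, -262.0], [494.2, -262.0], [496.8, -262.0], [499.3, -262.0], [501.9, -261.9], [504.6, -261.9], [507.3, -261.9], [510.0, -262.1], [512.8, -262.1], [515.6, -261.9], [518.4, -261.9], [521.3, -262.1]] yaw -0.170666649967167 y at .58 -0.26220657186145907
```

View pics/v8.png

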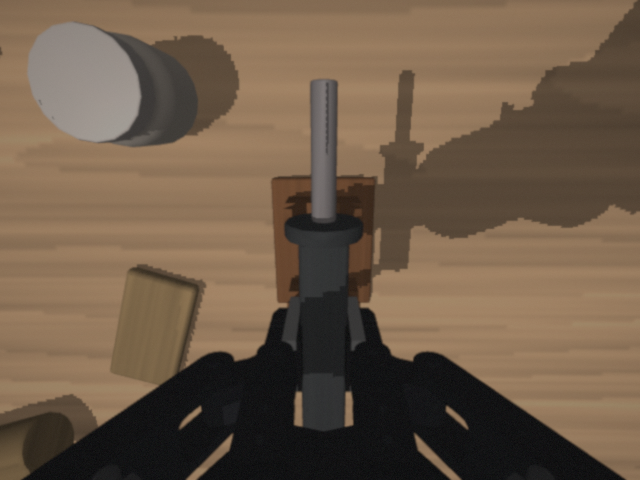

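The punch is straight above the rest, parallel to it and about 1 mm left of centre, with the shoulder at (323,230) and the tip at (323,82). I'll descend.

```bash
python3 -m pendant '[{"jaw":0,"dp":[-1,-1.1,20],"delta_rot":[0,-0.2,0]},{"jaw":0,"dp":[0,0,20],"delta_rot":[0,-0.1,0]},{"jaw":0,"dp":[0,0,20],"delta_rot":[0,0,0]},{"jaw":0,"dp":[0,0,8],"delta_rot":[0,0,0]},{"jaw":0,"dp":[0,0,0],"delta_rot":[0,0,0]},{"jaw":0,"dp":[0,0,0],"delta_rot":[0,0,0]},{"jaw":0,"dp":[0,0,0],"delta_rot":[0,0,0]}]'
python3 go.py 0.580 -0.2632 0.197 180
```

```text
t: 31.52
ee_pos: [0.58, -0.2642, 0.223]
tcp_rot: [0.001, -0.0, 1.0, -0.0]
ft_force: [0.1, -0.7, -2.1]
width: 0.191
gripper_force: 108.2
turn [-0.03  0.14  0.02] shift [ 0.  1. 26.] t 31.525 F [ 0.1 -0.7 -2.1]
```

```bash
python3 -m pendant '[{"jaw":0,"dp":[0,0.8,5],"delta_rot":[0,0.1,0]},{"jaw":0,"dp":[0,0,5],"delta_rot":[0,0,0]},{"jaw":0,"dp":[0,0,5],"delta_rot":[0,0,0]},{"jaw":0,"dp":[0,0,4],"delta_rot":[0,0,0]},{"jaw":0,"dp":[0,0,3],"delta_rot":[0,0,0]},{"jaw":0,"dp":[0,0,2],"delta_rot":[0,0,0]},{"jaw":0,"dp":[0,0,1],"delta_rot":[0,0,0]},{"jaw":0,"dp":[0,0,0],"delta_rot":[0,0,0]},{"jaw":0,"dp":[0,0,0],"delta_rot":[0,0,0]}]'
python3 go.py 0.580 -0.2632 0.197 180
```

```text
t: 32.65
ee_pos: [0.5797, -0.2633, 0.1971]
tcp_rot: [-0.0, -0.0, 1.0, 0.0]
ft_force: [0.5, -0.0, -2.1]
width: 0.19
gripper_force: 108.2
turn [ 0.01 -0.05  0.01] shift [-0.3  0.1  0.1] t 32.65 F [ 0.5 -0.  -2.1]
```

```bash
python3 -m pendant '[{"jaw":0,"dp":[0,0,0.5],"delta_rot":[0,0,0]},{"jaw":0,"dp":[0,0,0.3],"delta_rot":[0,0,0]},{"jaw":0.25,"dp":[0,0,0],"delta_rot":[0,0,0]},{"jaw":0.35,"dp":[0,0,0],"delta_rot":[0,0,0]},{"jaw":0.6,"dp":[0,0,0],"delta_rot":[0,0,0]},{"jaw":0.9,"dp":[0,0,0],"delta_rot":[0,0,0]},{"jaw":0.9,"dp":[0,0,0],"delta_rot":[0,0,0]},{"jaw":0.9,"dp":[0,0,0],"delta_rot":[0,0,0]}]' 20
python3 -m pendant '[{"jaw":0.9,"dp":[0,0,-8],"delta_rot":[0,0,0]},{"jaw":0.9,"dp":[0,0,-20],"delta_rot":[0,0,0]},{"jaw":0.9,"dp":[0,0,-30],"delta_rot":[0,0,0]},{"jaw":0.9,"dp":[0,0,-30],"delta_rot":[0,0,0]},{"jaw":0.9,"dp":[0,0,-20],"delta_rot":[0,0,0]},{"jaw":0.9,"dp":[30,0,0],"delta_rot":[0,0,0]},{"jaw":0.9,"dp":[40,0,0],"delta_rot":[0,0,0]},{"jaw":0.9,"dp":[40,0,0],"delta_rot":[0,0,0]},{"jaw":0.9,"dp":[0,0,0],"delta_rot":[0,0,0]},{"jaw":0.9,"dp":[0,0,0],"delta_rot":[0,0,0]}]'
python3 - <<'E'
from h import *
o=[]
for n,P in(('scene',[.56,-.263,.04]),('top',[.56,-.263,.04]),('scene',[.52,.04,.06])):
    c=cams.get_calibration(n);im=cams.read_camera(n)[:,:,::-1]
    p=proj(c,P)[0].astype(int); o.append(cv2.resize(im[p[1]-37:p[1]+38,p[0]-50:p[0]+50],(400,300),interpolation=cv2.INTER_CUBIC))
    if n=='top':
        x0,y0=p-[50,37]; print('top: rest origin px in crop',(proj(c,[.58,-.263,.042])[0]-[x0,y0])*4,'tip',(proj(c,[.4825,-.263,.042])[0]-[x0,y0])*4,'end',(proj(c,[.625,-.263,.051])[0]-[x0,y0])*4)
cv2.imwrite('pics/v9.png',np.vstack([np.hstack(o[:2]),np.hstack([o[2],o[2]])]))
E
```

```text
t: 33.65
ee_pos: [0.5796, -0.2633, 0.1961]
tcp_rot: [-0.001, -0.0, 1.0, 0.0]
ft_force: [-0.2, 0.2, 0.9]
width: 0.901
gripper_force: 0.0
t: 34.9
ee_pos: [0.4703, -0.2637, 0.3053]
tcp_rot: [0.001, -0.0, 1.0, -0.0]
ft_force: [0.3, -0.6, 0.6]
width: 0.902
gripper_force: 0.0
top: rest origin px in crop [202.46518932 115.75328742] tip [207.62994829 277.78880944] end [202.0779333   39.52055601]
```

View pics/v9.png

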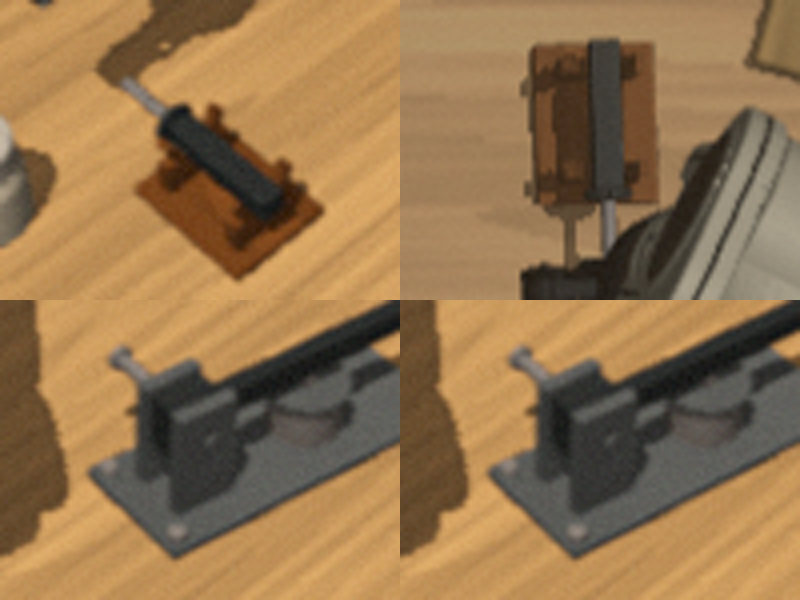

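The punch lies in both notches (handle in the top crop from (604,40) to (606,198), as predicted). The pin's head stands well out at (120,355), and the jar and rib are undisturbed. Handing in.

```bash
python3 -c "
from workcell import sign_off
print(sign_off())"
```

```text
the job is handed in; nothing more can be done
None
```

The pin is driven out to the shoulder stop with about 20 N held on the punch, the punch is back in its rest, and the job was handed in at about 35 s; no verdict came back.

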